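Tip the slide box onto the flat-bed label reader

ROBOT

A 7-joint arm with a two-finger parallel gripper is mounted at the origin on a cart in front of the work surface, level with it; the furniture and walls round the work are solid. World frame = base frame: x ahead of the robot, y to its left, z up, the work surface at z = 0. Lengths are in m, angles in rad, forces in N, time in s.
With the tool pointing down it reaches from about 0.425 to 0.925 m from the base axis. Payload 6.8 kg.
Tool frame: the origin (TCP) lies between the finger pads; the fingertips stand 11 mm ahead of it and the grasp point (between the pads) lies 8 mm behind it; z points along the fingers, y is the line along which they close (so a half turn about z gives the same grasp; the last joint's range is limited). The gripper opens to 85 mm and grips with 20 to 120 N. Pads are 22 mm wide; open, the fingers measure 114 mm over their backs; the gripper's body (76 mm by 85 mm) begins 54 mm behind the grasp point. The pads swing forward as they close: fully open they stand 13 mm farther back than shut.
Start: joints at [1.015, 0.477, 0.022, 1.555, -0.011, 1.109, -0.083], TCP at [0.292, -0.608, 0.242] pointing down, gripper open.
Joint ranges: [-2.96, 2.96], [-0.34, 2.1], [-1.41, 1.46], [0.24, 2.44], [-1.37, 4.51], [0.17, 1.92], [-2.96, 2.96]. Speed limits (rad/s): [2.39, 2.39, 3.14, 3.14, 3.14, 3.14, 3.14].

INTERFACE

Orientations are given as a rotation vector (axis times angle).
In Python, from bench import r gives the robot as it stands.
- The arm moves only by the tool send_rows, never from a script. Its argument "deltas" is a list of rows, each an object of numbers: "dx", "dy", "dz": the shift along the world's x, y, z in mm; "rx", "ry", "rz": the turn, a rotation vector about the world's x, y, z in degrees. A call has 1 to 5 rows; each row is the pose to reach, as a shift and turn from the pose commanded when the call began; what a row does not reach only later rows make up. A row lasts 1/12 s, in which the tool goes at most 41.7 mm and 7.16 degrees, less where a joint would pass 70% of its speed; a pose out of reach is approached as far as the arm can. A call with a gripper value outside its range is refused whole. "jaw" is the finger opening in mm, from 0 to 85.4, set as the call begins (left out, the last holds). The fingers move at their own pace and stop on an object; "newtons" is the grip in N (left out, the last holds). Time passes only in rows, so rows that repeat a pose let the fingers close. It gives the time, the measured TCP pose, the force, the opening and the grip force at its end, in the units of the state.
- r.get_obs(): the state, without advancing time (a new reading comes with each control period).
- r.grab_frame(name): name is "scene" or "top"; returns a dict with "frame" (420x560x3 uint8, blue, green, red), "z_map" (420x560 float32, m along the optical axis (not along the pixel's ray), 0 where there is no reading), "vertical_fov" (degrees; the focal length in pixels is half the picture's height over the tangent of half this angle, whatever the lens; pixels are square), "cx", "cy" (the principal point, pixels), "xyz" and "orientation" of the camera in the world. Camera axes: x right, y down, z forward; pixel columns grow to the right and rows downward; lengths in m; the calibration is good to about 2 mm. A picture is of the moment at which its call begins.
- r.hand_in(): hands the job in; it is judged then, once.
The state is a dict: "clock": time; "joints": joint angles; "qvel": joint speeds; "tau": joint torques, N m; "tcp_pos": TCP position; "orientation": TCP orientation; "contact_force": force on the tool from outside, world axes, zero at the start; "moment": the same for the moment, N m; "grip_width": finger opening in m; "gripper_force": force on a finger pad.
Only numpy, scipy, OpenCV 4.12 (cv2) and the standard library are available. Lean on these libraries where they do the work, as an engineer would, in place of code of your own. Each camera call takes 0.05 s, during which the arm holds its last target. There are 200 camera calls.

TASK

Read the label on the side of the full microscope-slide box: without picking it up, slide the standing green box over the bench until its foot bears against the front edge of the flat-bed reader, then push high on it so that it tips over that edge and lies on its side on the bed. Then push the lying box home, flush against the reader's fence, press it there straight along the bed with a steady 12 newtons or so for about a second to trigger the reading, and leave it there. The slides are glass: never push harder than 25 newtons, and leave the bottle, timer and cup beside it alone.

Things in the scene. Friction and masses are not known exactly. Their poses are not given: they have to be found in the camera images.
- slide_box: green shut slide box (lid fixed), loose, 0.2-0.45 kg, standing: 32 mm thick (its x, -14 to +18 mm; lid to -15), 100 mm wide (its y), 72 mm high (its z). Origin on its underside, 18 mm from the +x face, which looks to the reader within 12 degrees, 25 to 60 mm from its front edge. Pushed below about 20 mm it slides upright; pushed higher it may tip even with no stop
- lid_middle (a point): point in the middle of the top of the slide box's lid (72 mm above its underside, midway through its thickness). With the box tipped on its side the box's z points along the reader's x and its underside looks back to the robot, overhanging the bed's front edge by a centimetre or two; when home, this point lies on the fence's face
- reader: flat-bed label reader, fixed: white bed plate 10 mm high, 170 mm wide (its y), dark window; origin on the bench under the middle of the bed's upright front edge; its x points level from that edge to the fence, 100 mm away, z up. The front edge is the stop over which the box tips; past its balance the box falls the rest by itself
- fence: grey rigid fence across the rear of the reader's bed, 160 mm wide, top 44 mm above the bench, it senses force and should feel about 10 N (friction under the box takes up a few newtons of the push, more if the push also bears down); origin at bench height under the middle of its front face (100 mm along the reader's x), axes as the reader's
- reagent: small white reagent bottle, red cap, 48 mm diameter, 105 mm high, standing left of the reader and box; origin under its centre; bystander
- bench_timer: white bench timer lying flat, 58 x 72 x 18 mm, right of the box; origin under its centre; bystander
- cup: clear specimen cup, 56 mm diameter, 60 mm high, standing right of the reader; origin under its centre; bystander
There are look-alikes about, which are no part of the job. What is meant by the slide_box is not blue or purple, and is the larger of those in its own colour.

How it is judged:
By the outcome, as a careful person would: the job done as asked, in the order asked, and still so for the second after the job is handed in, with the robot touching nothing.
It also fails if it takes over 72 s, if anything falls off the work surface, if the arm or the gripper's body presses on something with over 40 N, if the wrist force passes 120 N, or if a joint passes its speed limit or range.

## Working session

There is one attempt and no reset: what is moved stays moved. The work goes in short steps, Python scripts to look and compute and a tool call to move; the robot and the scene stay as the last step left them, time stands still between calls to the robot, and variables do not carry over. Pictures are saved under pics/ and viewed, at most 10 in all, crops included, and the job is handed in when it is done.

Besides the shell and the picture viewer there is one more tool, called after "Request:" as name([rows], argument=value, ...), one row to a line, values as JSON. send_rows: Moves the arm, as the interface text tells. Its arguments: {"type":"object","properties":{"deltas":{"type":"array","items":{"type":"object","properties":{"dx":{"type":"number"},"dy":{"type":"number"},"dz":{"type":"number"},"rx":{"type":"number"},"ry":{"type":"number"},"rz":{"type":"number"}}}},"jaw":{"type":"number"},"newtons":{"type":"number"}},"required":["deltas"]}

```bash
mkdir -p pics; cat > h.py <<'E'
import numpy as np, cv2
from scipy.spatial.transform import Rotation as R
from bench import r
def rot(o):
    o=np.array(o,float)
    return o if o.shape==(3,3) else (R.from_rotvec(o) if o.size==3 else R.from_quat(o)).as_matrix()
def cloud(f):
    z=f["z_map"];h,w=z.shape
    fl=h/2/np.tan(np.radians(f["vertical_fov"])/2)
    u,v=np.meshgrid(np.arange(w),np.arange(h))
    P=np.stack([(u-f["cx"])/fl*z,(v-f["cy"])/fl*z,z],-1)
    return P@rot(f["orientation"]).T+np.array(f["xyz"])
E
python3 - <<'E'
from h import *
fs={}
for n in("top","scene"):
    f=r.grab_frame(n);np.savez(""+n,P=cloud(f),I=f["frame"]);cv2.imwrite(f"pics/{n}0.png",f["frame"])
    print(n,f["xyz"],f["orientation"],f["vertical_fov"],f["cx"],f["cy"])
print(r.get_obs())
E
```

```text
top [0.43802942 0.07362339 0.94745896] [-2.14834609  2.14076451 -0.1971926 ] 56.48611148464467 282.1786491866131 209.50073333440122
scene [0.13154233 0.65489615 0.81543238] [-0.82507034  2.57591673 -1.03026418] 49.98300494921642 281.7261329491783 208.718601542417
{'clock': 0.1, 'joints': array([ 1.01492009,  0.47770132,  0.02233952,  1.55637922, -0.01150159,
        1.10925706, -0.08308463]), 'qvel': array([-0.00029581, -0.00205856,  0.00143969, -0.0036027 ,  0.00064215,
        0.00073797, -0.00127912]), 'tau': array([ 5.37100175e-03, -5.97758746e+01,  1.61434550e+00, -2.81950629e+01,
        1.29489176e-02,  4.98755457e-03, -4.49666902e-05]), 'tcp_pos': array([ 0.29201867, -0.60799048,  0.2414224 ]), 'orientation': array([-3.06166178e+00, -6.97217252e-01,  7.36912738e-04]), 'contact_force': array([ 0.16793382,  0.3705464 , -0.61710241]), 'moment': array([ 0.03230425,  0.02294874, -0.02766661]), 'gripper_force': 0.0, 'grip_width': 0.08545439142164471}
```

View pics/top0.png

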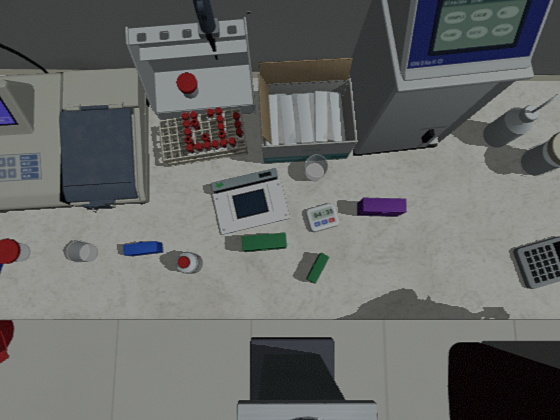

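View pics/scene0.png

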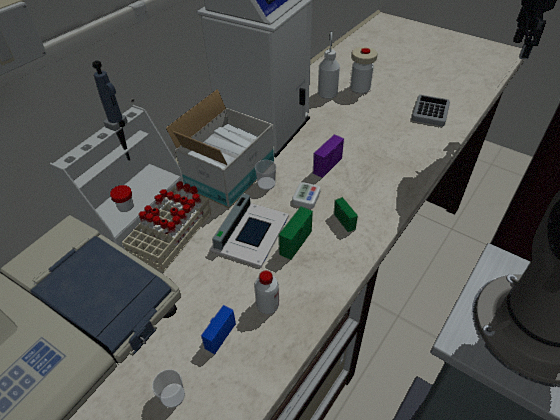

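Top view: there are two green boxes. The larger is at (264,242), in front of the white reader at (250,203), and the smaller is at (317,268). The blue box (143,248) and the purple one (382,207) are ruled out by colour. The larger green one at (264,242) is therefore the slide_box. The bottle is at (188,262), the timer at (323,217) and the cup at (316,168). I'll confirm this in a crop and measure.

```bash
python3 - <<'E'
from h import *
D=np.load("top.npz");P,I=D["P"],D["I"]
cv2.imwrite("pics/crop0.png",cv2.resize(I[150:290,170:350],None,fx=4.4,fy=4.2,interpolation=cv2.INTER_CUBIC)[:600,:800])
hsv=cv2.cvtColor(I,cv2.COLOR_BGR2HSV)
for n in("top","scene"):
    D=np.load(n+".npz");P,I=D["P"],D["I"]; x,y,z=P[...,0],P[...,1],P[...,2]
    b,g,rr=[I[...,i].astype(int) for i in range(3)]
    G=((g-rr)>25)&((g-b)>15)
    k,L,S,C=cv2.connectedComponentsWithStats(G.astype(np.uint8))
    for i in range(1,k):
        if S[i,4]<80: continue
        m=L==i;t=m&(z>0.0)
        zt=np.percentile(z[t],95);q=P[t&(abs(z-zt)<.006)]
        print(n,C[i].round(),S[i,4],"ztop",zt.round(4),cv2.minAreaRect((q[:,:2]*1000).astype(np.float32)))
    m=(x<.95)&(x>.5)&(z>.004)&(z<.016)&(y>-.05)&(y<.25)&~G&(np.minimum(b,rr)>60)
    k,L,S,C=cv2.connectedComponentsWithStats(m.astype(np.uint8))
    for i in range(1,k):
        if S[i,4]>200:
            q=P[L==i];rc=cv2.minAreaRect((q[:,:2]*1000).astype(np.float32));print(n,"bed",C[i].round(),S[i,4],rc,cv2.boxPoints(rc).round().tolist(),np.median(q[:,2]))
    m=(x<.95)&(x>.5)&(z>.036)&(z<.050)&(y>-.05)&(y<.25)&~G
    k,L,S,C=cv2.connectedComponentsWithStats(m.astype(np.uint8))
    for i in range(1,k):
        if S[i,4]>80:
            q=P[L==i];rc=cv2.minAreaRect((q[:,:2]*1000).astype(np.float32));print(n,"fence?",C[i].round(),S[i,4],rc,cv2.boxPoints(rc).round().tolist(),np.median(q[:,2]))
P=np.load("top.npz")["P"]
for nm,u,v in [("bottle",186,262),("timer",323,217),("cup",316,168),("bench",220,270),("small",317,268)]: print(nm,P[v,u].round(3))
E
```

```text
top [264. 241.] 657 ztop 0.0731 ((510.3663635253906, 97.99522399902344), (34.332847595214844, 98.45178985595703), 4.228745937347412)
top [317. 268.] 292 ztop 0.0509 ((453.7982177734375, -24.28297233581543), (22.93282127380371, 68.19574737548828), 61.25056076049805)
top bed [251. 207.] 2161 ((615.173583984375, 134.94888305664062), (128.9607696533203, 170.32821655273438), 13.936457633972168) [[532.0, 202.0], [573.0, 37.0], [698.0, 68.0], [657.0, 233.0]] 0.008907570246244001
top fence? [298. 158.] 128 ((713.2274169921875, 25.5789794921875), (152.53822326660156, 19.622631072998047), 84.07029724121094) [[696.0, -49.0], [715.0, -51.0], [731.0, 100.0], [711.0, 102.0]] 0.042913894229197
top fence? [245. 179.] 605 ((660.5145263671875, 146.37025451660156), (23.024572372436523, 159.42832946777344), 14.04524040222168) [[630.0, 221.0], [669.0, 66.0], [691.0, 72.0], [652.0, 226.0]] 0.04266534406934652
scene [346. 213.] 342 ztop 0.0523 ((454.08782958984375, -23.378583908081055), (23.679758071899414, 69.1724853515625), 61.21197509765625)
scene [296. 231.] 1005 ztop 0.0744 ((510.7416076660156, 99.268
[... 581 characters left out ...]
79638672, 93.70883178710938), 43.44163513183594) [[657.0, 52.0], [721.0, -16.0], [861.0, 116.0], [796.0, 184.0]] 0.04338714891196194
scene fence? [231. 218.] 530 ((662.7403564453125, 148.32196044921875), (24.519563674926758, 162.19715881347656), 13.695194244384766) [[632.0, 224.0], [670.0, 67.0], [694.0, 72.0], [655.0, 230.0]] 0.044661912848003193
scene fence? [196. 217.] 92 ((730.11474609375, 196.26329040527344), (5.122673034667969, 108.27688598632812), 8.98316764831543) [[719.0, 249.0], [736.0, 142.0], [741.0, 143.0], [724.0, 250.0]] 0.045544109649525155
bottle [0.463 0.262 0.104]
timer [ 0.574 -0.042  0.019]
cup [ 0.701 -0.029  0.   ]
bench [0.448 0.204 0.001]
small [ 0.452 -0.023  0.047]
```

View pics/crop0.png

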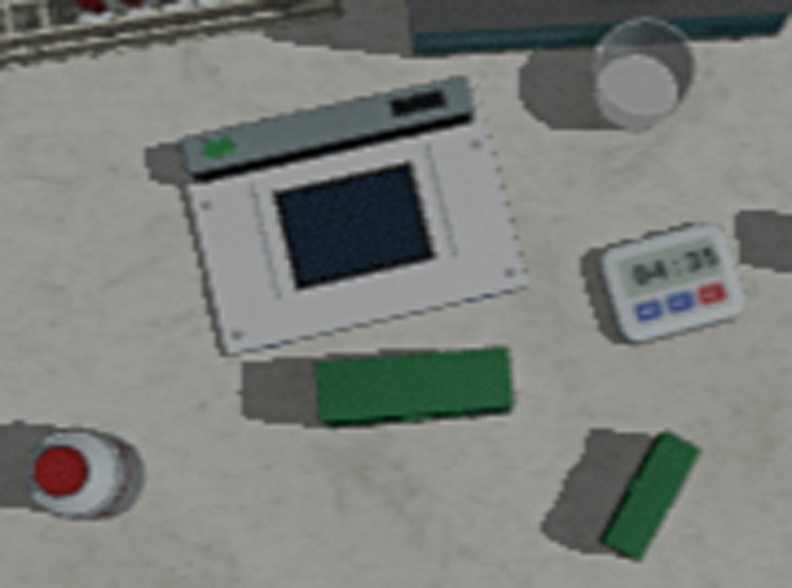

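The crop confirms it: the large green box is at crop (415,385) with its broad side towards the reader, and the smaller green one is at (650,495). The box's yaw is about 4.5° and the reader's about 14°, with a gap of about 29 mm. I'll move behind the box now.

Request:
send_rows([
  {"dx": 20,"dy": 36,"rz": -5},
  {"dx": 40,"dy": 72,"rz": -10},
  {"dx": 60,"dy": 108,"rz": -15},
  {"dx": 80,"dy": 144,"rz": -20},
  {"dx": 100,"dy": 178,"rz": -21},
], jaw=45)

```text
$.deltas[0]: bad value
```

Request:
send_rows([
  {"dx": 14,"dy": 36},
  {"dx": 28,"dy": 72},
  {"dx": 42,"dy": 108},
  {"dx": 56,"dy": 144},
  {"dx": 70,"dy": 180},
])

```text
$.deltas[0]: bad value
```

Request:
send_rows([
  {"dy": 36},
  {"dy": 72},
  {"dy": 108},
  {"dy": 144},
  {"dy": 175},
])

```text
$.deltas[0]: bad value
```

Request:
send_rows([
  {"dy": 35},
  {"dy": 70},
  {"dy": 105},
  {"dy": 140},
  {"dy": 170},
])

```text
$.deltas[0]: bad value
```

Request:
send_rows([
  {"ry": -3},
  {"ry": -6},
  {"rx": 0.5,"ry": -7},
  {"rx": 0.5,"ry": -7},
  {"rx": 0.5,"ry": -7},
])

```text
$.deltas[0]: bad value
```

All six fields are probably required.

Request:
send_rows([
  {"dx": 20,"dy": 36,"dz": 0,"rx": 0,"ry": 0,"rz": -5},
  {"dx": 40,"dy": 72,"dz": 0,"rx": 0,"ry": 0,"rz": -10},
  {"dx": 60,"dy": 108,"dz": 0,"rx": 0,"ry": 0,"rz": -15},
  {"dx": 80,"dy": 144,"dz": 0,"rx": 0,"ry": 0,"rz": -20},
  {"dx": 100,"dy": 178,"dz": 0,"rx": 0,"ry": 0,"rz": -21},
], jaw=45)

```text
clock: 0.52
tcp_pos: [0.3927, -0.4281, 0.2419]
orientation: [-3.139, -0.121, 0.001]
contact_force: [1.1, -0.3, -0.4]
grip_width: 0.0449
gripper_force: 0.0
```

Request:
send_rows([
  {"dx": 14,"dy": 36,"dz": 0,"rx": 0,"ry": 0,"rz": 0},
  {"dx": 28,"dy": 72,"dz": 0,"rx": 0,"ry": 0,"rz": 0},
  {"dx": 42,"dy": 108,"dz": 0,"rx": 0,"ry": 0,"rz": 0},
  {"dx": 56,"dy": 144,"dz": 0,"rx": 0,"ry": 0,"rz": 0},
  {"dx": 70,"dy": 180,"dz": 0,"rx": 0,"ry": 0,"rz": 0},
])

```text
clock: 0.93
tcp_pos: [0.4624, -0.2485, 0.2421]
orientation: [-3.139, -0.128, 0.001]
contact_force: [0.7, 0.9, 0.5]
grip_width: 0.0453
gripper_force: 0.0
```

Request:
send_rows([
  {"dx": 0,"dy": 36,"dz": 0,"rx": 0,"ry": 0,"rz": 0},
  {"dx": 0,"dy": 72,"dz": 0,"rx": 0,"ry": 0,"rz": 0},
  {"dx": 0,"dy": 108,"dz": 0,"rx": 0,"ry": 0,"rz": 0},
  {"dx": 0,"dy": 144,"dz": 0,"rx": 0,"ry": 0,"rz": 0},
  {"dx": 0,"dy": 175,"dz": 0,"rx": 0,"ry": 0,"rz": 0},
])

```text
clock: 1.35
tcp_pos: [0.4617, -0.073, 0.2421]
orientation: [-3.139, -0.13, 0.001]
contact_force: [0.3, 0.7, 0.5]
grip_width: 0.0447
gripper_force: 0.0
```

Request:
send_rows([
  {"dx": 0,"dy": 35,"dz": 0,"rx": 0,"ry": 0,"rz": 0},
  {"dx": 0,"dy": 70,"dz": 0,"rx": 0,"ry": 0,"rz": 0},
  {"dx": 0,"dy": 105,"dz": 0,"rx": 0,"ry": 0,"rz": 0},
  {"dx": 0,"dy": 140,"dz": 0,"rx": 0,"ry": 0,"rz": 0},
  {"dx": 0,"dy": 170,"dz": 0,"rx": 0,"ry": 0,"rz": 0},
])

```text
clock: 1.77
tcp_pos: [0.4617, 0.0969, 0.2423]
orientation: [-3.139, -0.13, 0.0]
contact_force: [-0.2, -0.5, -0.1]
grip_width: 0.0454
gripper_force: 0.0
```

Request:
send_rows([
  {"dx": 0,"dy": 0,"dz": 0,"rx": 0,"ry": -3,"rz": 0},
  {"dx": 0,"dy": 0,"dz": 0,"rx": 0.5,"ry": -6,"rz": 0},
  {"dx": 0,"dy": 0,"dz": 0,"rx": 0.5,"ry": -7,"rz": 0},
  {"dx": 0,"dy": 0,"dz": 0,"rx": 0.5,"ry": -7,"rz": 0},
])

```text
clock: 2.1
tcp_pos: [0.4612, 0.0941, 0.242]
orientation: [-3.13, -0.127, -0.191]
contact_force: [-0.7, -0.5, 0.7]
grip_width: 0.045
gripper_force: 0.0
```

Request:
send_rows([
  {"dx": 0,"dy": 0,"dz": -40,"rx": 0,"ry": 0,"rz": 0},
  {"dx": 0,"dy": 0,"dz": -80,"rx": 0,"ry": 0,"rz": 0},
  {"dx": 0,"dy": 0,"dz": -120,"rx": 0,"ry": 0,"rz": 0},
  {"dx": 0,"dy": 0,"dz": -155,"rx": 0,"ry": 0,"rz": 0},
  {"dx": 0,"dy": 0,"dz": -180,"rx": 0,"ry": 0,"rz": 0},
])

```text
clock: 2.52
tcp_pos: [0.4613, 0.0934, 0.0594]
orientation: [-3.131, -0.125, -0.186]
contact_force: [1.1, -0.8, 0.7]
grip_width: 0.0453
gripper_force: 0.0
```

Request:
send_rows([
  {"dx": 0,"dy": 0,"dz": -20,"rx": 0,"ry": 0,"rz": 0},
  {"dx": 0,"dy": 0,"dz": -35,"rx": 0,"ry": 0,"rz": 0},
  {"dx": 0,"dy": 0,"dz": -41,"rx": 0,"ry": 0,"rz": 0},
  {"dx": 0,"dy": 0,"dz": -41,"rx": 0,"ry": 0,"rz": 0},
])

```text
clock: 2.85
tcp_pos: [0.4618, 0.0939, 0.0199]
orientation: [-3.131, -0.126, -0.187]
contact_force: [0.9, -0.1, -0.5]
grip_width: 0.0451
gripper_force: 0.0
```

Request:
send_rows([
  {"dx": 4,"dy": 0,"dz": 0,"rx": 0,"ry": 0,"rz": 0},
  {"dx": 8,"dy": 0.5,"dz": 0,"rx": 0,"ry": 0,"rz": 0},
  {"dx": 11,"dy": 1,"dz": 0,"rx": 0,"ry": 0,"rz": 0},
  {"dx": 13,"dy": 1,"dz": 0,"rx": 0,"ry": 0,"rz": 0},
])

```text
clock: 3.18
tcp_pos: [0.4768, 0.0958, 0.0224]
orientation: [-3.129, -0.126, -0.196]
contact_force: [0.9, -0.1, 0.1]
grip_width: 0.0449
gripper_force: 0.0
```

```bash
python3 - <<'E'
from h import *
f=r.grab_frame("scene");cv2.imwrite("pics/s1.png",cv2.resize(f["frame"][130:330,170:430],None,fx=3,fy=3,interpolation=cv2.INTER_CUBIC))
E
```

```text
(no output)
```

View pics/s1.png

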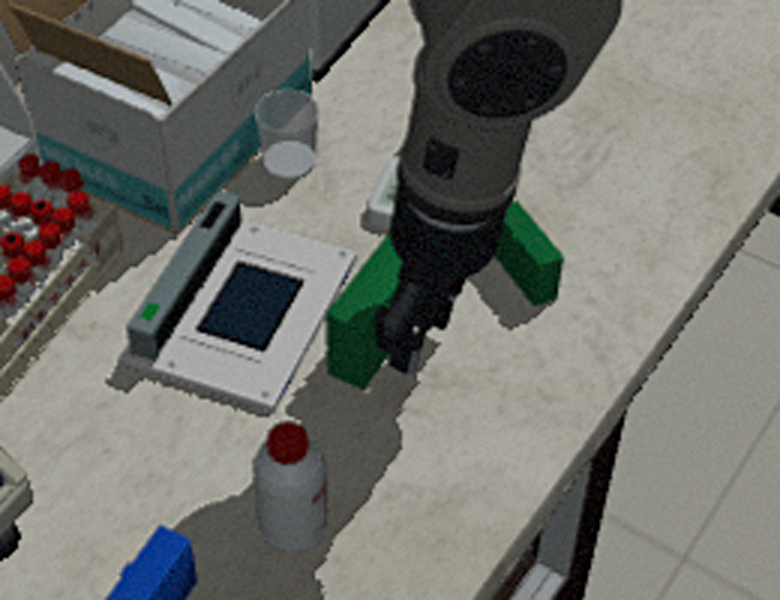

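The fingers are low behind the box, at about (405,345) in the crop, with the gripper body clear above it. I'll push slowly and turn as I go.

Request:
send_rows([
  {"dx": 2,"dy": 0,"dz": 0,"rx": 0,"ry": 0,"rz": 0},
  {"dx": 4,"dy": 0,"dz": 0,"rx": 0,"ry": 0,"rz": 0},
  {"dx": 6,"dy": 1,"dz": 0,"rx": 0,"ry": 0,"rz": 0},
  {"dx": 8,"dy": 1,"dz": 0,"rx": 0,"ry": 0,"rz": 0},
  {"dx": 10,"dy": 1,"dz": 0,"rx": 0,"ry": 0,"rz": 0},
])

```text
clock: 3.65
tcp_pos: [0.4854, 0.0966, 0.0213]
orientation: [-3.129, -0.128, -0.192]
contact_force: [-2.7, 0.6, 0.4]
grip_width: 0.0451
gripper_force: 1.0
```

Request:
send_rows([
  {"dx": 2,"dy": 0,"dz": 0,"rx": 0,"ry": 0,"rz": 1.5},
  {"dx": 4,"dy": 0.5,"dz": 0,"rx": 0,"ry": 0,"rz": 3},
  {"dx": 6,"dy": 1,"dz": 0,"rx": 0,"ry": 0,"rz": 4.5},
  {"dx": 8,"dy": 1.5,"dz": 0,"rx": 0,"ry": 0,"rz": 6},
  {"dx": 10,"dy": 2,"dz": 0,"rx": 0,"ry": 0,"rz": 7.5},
])

```text
clock: 4.07
tcp_pos: [0.495, 0.0982, 0.0211]
orientation: [-3.107, -0.334, -0.189]
contact_force: [-2.0, -1.9, 0.0]
grip_width: 0.045
gripper_force: 0.8
```

Request:
send_rows([
  {"dx": 1.5,"dy": 0.3,"dz": 0,"rx": 0,"ry": 0,"rz": 1},
  {"dx": 3,"dy": 0.6,"dz": 0,"rx": 0,"ry": 0,"rz": 2},
  {"dx": 4,"dy": 0.8,"dz": 0,"rx": 0,"ry": 0,"rz": 2.5},
  {"dx": 5,"dy": 1,"dz": 0,"rx": 0,"ry": 0,"rz": 2.5},
])

```text
clock: 4.4
tcp_pos: [0.5002, 0.0995, 0.0212]
orientation: [-3.096, -0.399, -0.19]
contact_force: [-1.7, -0.9, -0.5]
grip_width: 0.0447
gripper_force: 0.8
```

```bash
cat >> h.py <<'E'
rx=np.array([.970,.243]);ry=np.array([-.243,.970]);O=np.array([.5525,.1195])
def green(n,png=None):
    f=r.grab_frame(n);P=cloud(f);I=f["frame"]
    b,g,rr=[I[...,i].astype(int) for i in range(3)]
    G=((g-rr)>25)&((g-b)>15)&(P[...,1]>.035)&(P[...,0]>.45)&(P[...,2]<.12)
    G=cv2.morphologyEx(G.astype(np.uint8),cv2.MORPH_OPEN,np.ones((2,2)))>0
    q=P[G];zt=np.percentile(q[:,2],97);t=q[abs(q[:,2]-zt)<.005][:,:2]
    c=np.stack([(t-O)@rx,(t-O)@ry],-1)*1000
    rc=cv2.minAreaRect(c.astype(np.float32));print(n,"ztop",zt.round(4),"reader-frame top face",np.round(rc[0],1),np.round(rc[1],1),round(rc[2],1),"x",np.percentile(c[:,0],[2,98]).round(1),"y",np.percentile(c[:,1],[2,98]).round(1))
    if png: cv2.imwrite(png,cv2.resize(I[130:330,170:430],None,fx=3,fy=3,interpolation=cv2.INTER_CUBIC))
def tool():
    o=r.get_obs();p=o["tcp_pos"];M=rot(o["orientation"]);print("clock",o["clock"],"tcp reader",((p[:2]-O)@rx*1000).round(1),((p[:2]-O)@ry*1000).round(1),(p[2]*1000).round(1),"yaw",np.degrees(np.arctan2(M[1,0],M[0,0])).round(1),"tilt",np.degrees(np.arcsin(M[:2,2]@rx)).round(1),"F reader",(o["contact_force"][:2]@rx).round(1),(o["contact_force"][:2]@ry).round(1),o["contact_force"][2].round(1))
E
python3 -c "
from h import *
green('scene');green('top');tool()"
```

```text
scene ztop 0.1084 reader-frame top face [-51.8  34.7] [ 3.8 47.6] 9.6 x [-54.9 -46.5] y [11.4 58.2]
top ztop 0.3496 reader-frame top face [-58.1   6.4] [ 2.2 30.4] 27.5 x [-63.8 -50.4] y [-6.5 19. ]
clock 4.5 tcp reader -55.3 -6.6 21.3 yaw 14.6 tilt 7.0 F reader -0.4 -0.0 -0.1
```

Request:
send_rows([
  {"dx": 2,"dy": 0.5,"dz": 0,"rx": 0,"ry": 0,"rz": 0},
  {"dx": 4,"dy": 1,"dz": 0,"rx": 0,"ry": 0,"rz": 0},
  {"dx": 6,"dy": 1.5,"dz": 0,"rx": 0,"ry": 0,"rz": 0},
])

```text
clock: 4.75
tcp_pos: [0.5064, 0.1013, 0.0213]
orientation: [-3.096, -0.399, -0.19]
contact_force: [-1.7, -0.3, -0.9]
grip_width: 0.0449
gripper_force: 0.7
```

Request:
send_rows([
  {"dx": 1,"dy": 0.25,"dz": 0,"rx": 0,"ry": 0,"rz": 0},
  {"dx": 2,"dy": 0.5,"dz": 0,"rx": 0,"ry": 0,"rz": 0},
])

```text
clock: 4.92
tcp_pos: [0.5085, 0.1018, 0.0213]
orientation: [-3.096, -0.398, -0.19]
contact_force: [-1.8, -0.4, -0.9]
grip_width: 0.0453
gripper_force: 0.8
```

```bash
sed -i 's/    G=cv2.morph.*/    G=cv2.erode(G.astype(np.uint8),np.ones((3,3)))>0/' h.py
python3 -c "
from h import *
green('scene','pics/s2.png');tool()"
```

```text
scene ztop 0.0748 reader-frame top face [-15.9   2.3] [24.5 85.2] 7.7 x [-30.2  -7.7] y [-34.  43.]
clock 4.9667 tcp reader -46.8 -6.5 21.3 yaw 14.7 tilt 7.0 F reader -1.4 -0.0 -0.2
```

View pics/s2.png

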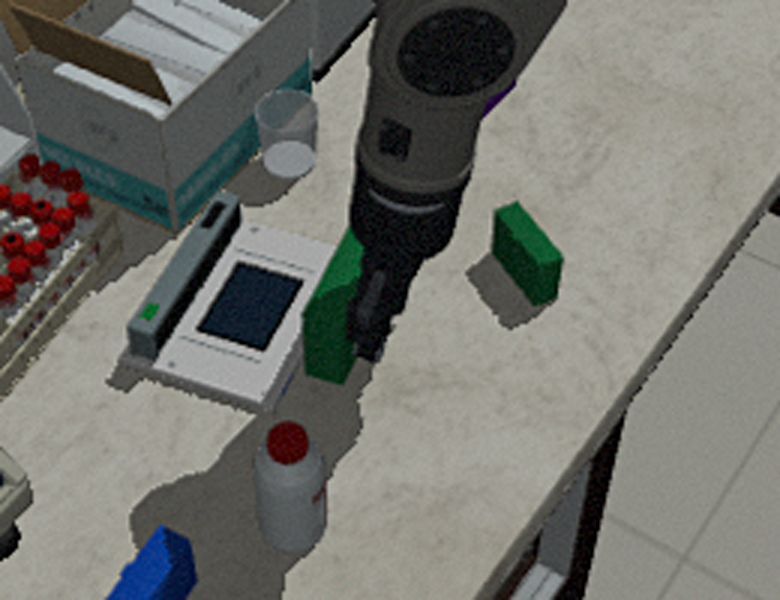

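The box stands upright, nearly at the edge and parallel to it, with its left end at about (325,370). I'll creep forward to contact.

Request:
send_rows([
  {"dx": 1,"dy": 0.25,"dz": 0,"rx": 0,"ry": 0,"rz": 0},
  {"dx": 2,"dy": 0.5,"dz": 0,"rx": 0,"ry": 0,"rz": 0},
])

```text
clock: 5.13
tcp_pos: [0.5102, 0.102, 0.0213]
orientation: [-3.096, -0.398, -0.19]
contact_force: [-2.2, 0.4, -0.6]
grip_width: 0.0449
gripper_force: 1.0
```

Request:
send_rows([
  {"dx": 1,"dy": 0.25,"dz": 0,"rx": 0,"ry": 0,"rz": 0},
  {"dx": 1,"dy": 0.25,"dz": 0,"rx": 0,"ry": 0,"rz": 0},
])

```text
clock: 5.3
tcp_pos: [0.5116, 0.1024, 0.0214]
orientation: [-3.096, -0.398, -0.191]
contact_force: [-1.6, -0.5, -1.7]
grip_width: 0.0451
gripper_force: 0.6
```

Request:
send_rows([
  {"dx": 0.7,"dy": 0.2,"dz": 0,"rx": 0,"ry": 0,"rz": 0},
  {"dx": 1,"dy": 0.25,"dz": 0,"rx": 0,"ry": 0,"rz": 0},
])

```text
clock: 5.47
tcp_pos: [0.5123, 0.1025, 0.0213]
orientation: [-3.096, -0.398, -0.19]
contact_force: [-1.1, 0.1, -0.2]
grip_width: 0.0453
gripper_force: 0.9
```

Request:
send_rows([
  {"dx": 0.7,"dy": 0.2,"dz": 0,"rx": 0,"ry": 0,"rz": 0},
  {"dx": 1,"dy": 0.25,"dz": 0,"rx": 0,"ry": 0,"rz": 0},
])

```text
clock: 5.63
tcp_pos: [0.5133, 0.1028, 0.0213]
orientation: [-3.096, -0.398, -0.19]
contact_force: [-1.6, -0.2, -0.1]
grip_width: 0.0453
gripper_force: 0.9
```

Request:
send_rows([
  {"dx": 0.7,"dy": 0.2,"dz": 0,"rx": 0,"ry": 0,"rz": 0},
  {"dx": 1,"dy": 0.25,"dz": 0,"rx": 0,"ry": 0,"rz": 0},
])

```text
clock: 5.8
tcp_pos: [0.5137, 0.1029, 0.0212]
orientation: [-3.096, -0.398, -0.188]
contact_force: [-4.9, -1.3, 3.2]
grip_width: 0.0451
gripper_force: 2.6
```

Request:
send_rows([
  {"dx": 0.5,"dy": 0.1,"dz": 0,"rx": 0,"ry": 0,"rz": 0},
  {"dx": 0.5,"dy": 0.1,"dz": 0,"rx": 0,"ry": 0,"rz": 0},
])

```text
clock: 5.97
tcp_pos: [0.5138, 0.1029, 0.0211]
orientation: [-3.097, -0.398, -0.187]
contact_force: [-5.5, 0.1, 4.5]
grip_width: 0.0452
gripper_force: 2.8
```

Request:
send_rows([
  {"dx": 0.5,"dy": 0.1,"dz": 0,"rx": 0,"ry": 0,"rz": 0},
  {"dx": 0.5,"dy": 0.1,"dz": 0,"rx": 0,"ry": 0,"rz": 0},
])

```text
clock: 6.13
tcp_pos: [0.5138, 0.1029, 0.0211]
orientation: [-3.097, -0.398, -0.186]
contact_force: [-7.6, -0.8, 4.0]
grip_width: 0.0452
gripper_force: 3.4
```

```bash
python3 -c "
from h import *
tool()"
```

```text
clock 6.1333 tcp reader -41.5 -6.7 21.1 yaw 14.7 tilt 6.9 F reader -7.5 1.1 4.0
```

The foot is bearing on the edge at about 7 N. I'll back off, rise, and push high.

Request:
send_rows([
  {"dx": -5,"dy": -1.2,"dz": 0,"rx": 0,"ry": 0,"rz": 0},
  {"dx": -10,"dy": -2.5,"dz": 5,"rx": 0,"ry": 0,"rz": 0},
  {"dx": -10,"dy": -2.5,"dz": 25,"rx": 0,"ry": 0,"rz": 0},
  {"dx": -10,"dy": -2.5,"dz": 45,"rx": 0,"ry": 0,"rz": 0},
  {"dx": -10,"dy": -2.5,"dz": 45,"rx": 0,"ry": 0,"rz": 0},
])

```text
clock: 6.55
tcp_pos: [0.5079, 0.1015, 0.07]
orientation: [-3.094, -0.398, -0.201]
contact_force: [-0.5, 0.6, 1.0]
grip_width: 0.0449
gripper_force: 0.0
```

Request:
send_rows([
  {"dx": 3,"dy": 0.7,"dz": 0,"rx": 0,"ry": 0,"rz": 0},
  {"dx": 5,"dy": 1.2,"dz": 0,"rx": 0,"ry": 0,"rz": 0},
  {"dx": 7,"dy": 1.7,"dz": 0,"rx": 0,"ry": 0,"rz": 0},
  {"dx": 9,"dy": 2.2,"dz": 0,"rx": 0,"ry": 0,"rz": 0},
  {"dx": 11,"dy": 2.7,"dz": 0,"rx": 0,"ry": 0,"rz": 0},
])

```text
clock: 6.97
tcp_pos: [0.5157, 0.1033, 0.0655]
orientation: [-3.097, -0.398, -0.187]
contact_force: [-2.7, -0.8, 1.3]
grip_width: 0.0449
gripper_force: 1.0
```

Request:
send_rows([
  {"dx": 2,"dy": 0.5,"dz": 0,"rx": 0,"ry": 0,"rz": 0},
  {"dx": 4,"dy": 1,"dz": 0,"rx": 0,"ry": 0,"rz": 0},
  {"dx": 6,"dy": 1.5,"dz": 0,"rx": 0,"ry": 0,"rz": 0},
  {"dx": 8,"dy": 2,"dz": 0,"rx": 0,"ry": 0,"rz": 0},
])

```text
clock: 7.3
tcp_pos: [0.5245, 0.1055, 0.0663]
orientation: [-3.096, -0.398, -0.19]
contact_force: [-2.4, -0.1, 1.2]
grip_width: 0.0455
gripper_force: 0.9
```

```bash
python3 -c "
from h import *
tool();green('scene','pics/s3.png')"
```

```text
clock 7.3 tcp reader -30.6 -6.7 66.3 yaw 14.7 tilt 7.0 F reader -2.3 0.5 1.2
scene ztop 0.0771 reader-frame top face [-2.1 -3. ] [26.6 93.8] 1.1 x [-14.6  10.2] y [-34.9  43.3]
```

View pics/s3.png

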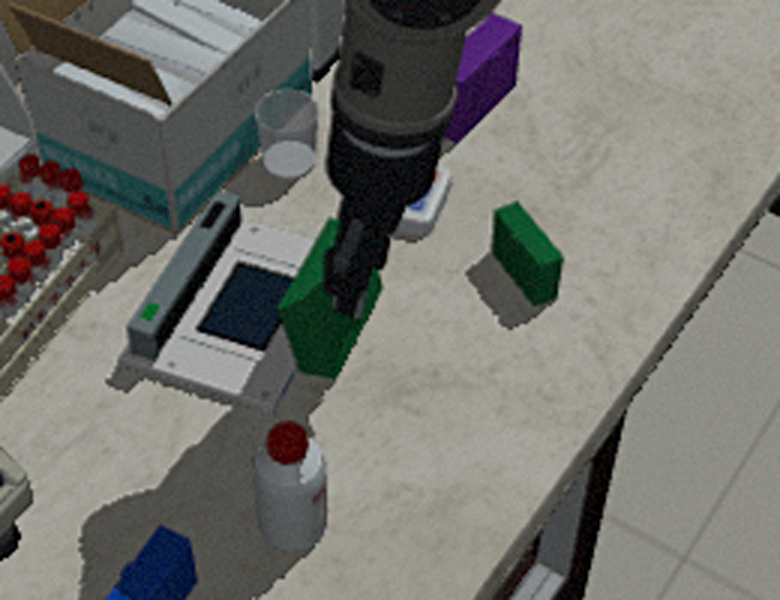

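The box is tipping squarely over the edge, with its top end now over the bed at about (290,305), and the force is small. I'll continue.

Request:
send_rows([
  {"dx": 2,"dy": 0.5,"dz": 0,"rx": 0,"ry": 0,"rz": 0},
  {"dx": 4,"dy": 1,"dz": 0,"rx": 0,"ry": 0,"rz": 0},
  {"dx": 6,"dy": 1.5,"dz": 0,"rx": 0,"ry": 0,"rz": 0},
  {"dx": 8,"dy": 2,"dz": 0,"rx": 0,"ry": 0,"rz": 0},
  {"dx": 10,"dy": 2.5,"dz": 0,"rx": 0,"ry": 0,"rz": 0},
])

```text
clock: 7.77
tcp_pos: [0.5348, 0.1081, 0.0664]
orientation: [-3.096, -0.398, -0.191]
contact_force: [-0.5, -0.3, 0.8]
grip_width: 0.0454
gripper_force: 0.2
```

Request:
send_rows([
  {"dx": 2,"dy": 0.5,"dz": 0,"rx": 0,"ry": 0,"rz": 0},
  {"dx": 4,"dy": 1,"dz": 0,"rx": 0,"ry": 0,"rz": 0},
  {"dx": 6,"dy": 1.5,"dz": 0,"rx": 0,"ry": 0,"rz": 0},
  {"dx": 8,"dy": 2,"dz": 0,"rx": 0,"ry": 0,"rz": 0},
  {"dx": 10,"dy": 2.5,"dz": 0,"rx": 0,"ry": 0,"rz": 0},
])

```text
clock: 8.18
tcp_pos: [0.5445, 0.1105, 0.0663]
orientation: [-3.096, -0.398, -0.19]
contact_force: [0.2, 0.1, -0.3]
grip_width: 0.0453
gripper_force: 0.0
```

```bash
python3 -c "
from h import *
tool();green('scene','pics/s4.png')"
```

```text
clock 8.1833 tcp reader -9.9 -6.8 66.3 yaw 14.7 tilt 7.0 F reader 0.3 0.1 -0.3
scene ztop 0.0477 reader-frame top face [47.5  1.8] [149.2 100.7] 8.3 x [-20.5  46.3] y [-41.6  43.6]
```

Request:
send_rows([
  {"dx": -12,"dy": -3,"dz": 0,"rx": 0,"ry": 0,"rz": 0},
  {"dx": -24,"dy": -6,"dz": 0,"rx": 0,"ry": 0,"rz": 0},
  {"dx": -36,"dy": -9,"dz": 0,"rx": 0,"ry": 0,"rz": 0},
  {"dx": -40,"dy": -10,"dz": 0,"rx": 0,"ry": 0,"rz": 0},
  {"dx": -40,"dy": -10,"dz": 0,"rx": 0,"ry": 0,"rz": 0},
])

```text
clock: 8.65
tcp_pos: [0.5034, 0.1001, 0.0662]
orientation: [-3.096, -0.398, -0.189]
contact_force: [0.2, -0.1, 0.2]
grip_width: 0.0451
gripper_force: 0.0
```

```bash
python3 -c "
from h import *
tool();green('scene','pics/s5.png')"
```

```text
clock 8.65 tcp reader -52.4 -6.9 66.2 yaw 14.7 tilt 7.0 F reader 0.2 -0.1 0.2
scene ztop 0.046 reader-frame top face [50.7  1.5] [144.7 105.3] 8.3 x [-17.8  44.6] y [-50.3  43. ]
```

View pics/s5.png

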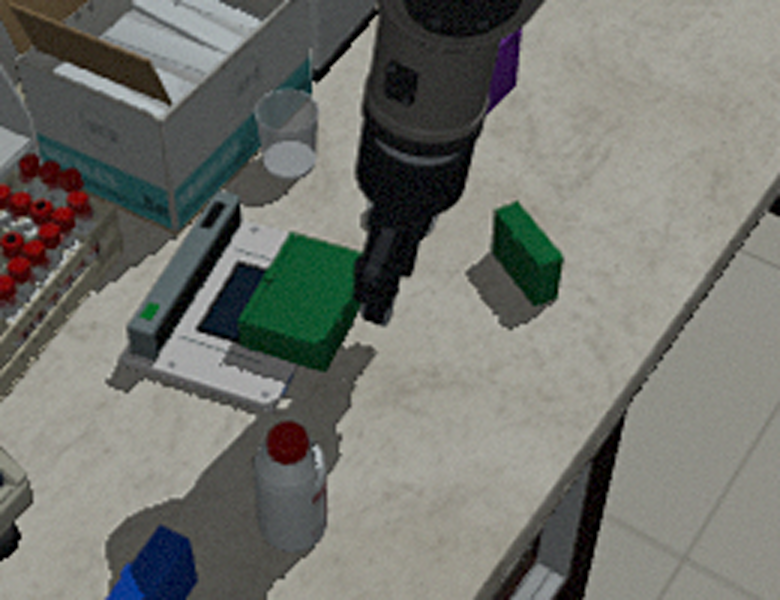

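The box lies flat on the bed, at about (300,300), square to the reader with its underside overhanging the front edge. I'll lower behind it and push it home.

Request:
send_rows([
  {"dx": -2,"dy": -0.5,"dz": -12,"rx": 0,"ry": 0,"rz": 0},
  {"dx": -2,"dy": -0.5,"dz": -24,"rx": 0,"ry": 0,"rz": 0},
  {"dx": -2,"dy": -0.5,"dz": -36,"rx": 0,"ry": 0,"rz": -0.5},
  {"dx": 4,"dy": 1,"dz": -36,"rx": 0,"ry": 0,"rz": -0.5},
  {"dx": 12,"dy": 3.5,"dz": -36,"rx": 0,"ry": 0,"rz": -0.5},
])

```text
clock: 9.12
tcp_pos: [0.5167, 0.1041, 0.03]
orientation: [-3.098, -0.385, -0.188]
contact_force: [-0.6, 0.3, -0.2]
grip_width: 0.0452
gripper_force: 0.0
```

Request:
send_rows([
  {"dx": 3,"dy": 0.7,"dz": 0,"rx": 0,"ry": 0,"rz": 0},
  {"dx": 6,"dy": 1.5,"dz": 0,"rx": 0,"ry": 0,"rz": 0},
  {"dx": 9,"dy": 2.2,"dz": 0,"rx": 0,"ry": 0,"rz": 0},
  {"dx": 12,"dy": 3,"dz": 0,"rx": 0,"ry": 0,"rz": 0},
  {"dx": 15,"dy": 3.7,"dz": 0,"rx": 0,"ry": 0,"rz": 0},
])

```text
clock: 9.53
tcp_pos: [0.5312, 0.1075, 0.0305]
orientation: [-3.098, -0.385, -0.19]
contact_force: [-2.8, -0.8, 3.2]
grip_width: 0.0449
gripper_force: 1.6
```

Request:
send_rows([
  {"dx": 3,"dy": 0.7,"dz": 0,"rx": 0,"ry": 0,"rz": 0},
  {"dx": 6,"dy": 1.5,"dz": 0,"rx": 0,"ry": 0,"rz": 0},
  {"dx": 9,"dy": 2.2,"dz": 0,"rx": 0,"ry": 0,"rz": 0},
  {"dx": 12,"dy": 3,"dz": 0,"rx": 0,"ry": 0,"rz": 0},
  {"dx": 15,"dy": 3.7,"dz": 0,"rx": 0,"ry": 0,"rz": 0},
])

```text
clock: 9.95
tcp_pos: [0.5465, 0.1114, 0.0303]
orientation: [-3.098, -0.385, -0.19]
contact_force: [-2.3, -1.0, 2.5]
grip_width: 0.0449
gripper_force: 1.6
```

```bash
python3 -c "
from h import *
tool();green('scene','pics/s6.png')"
```

```text
clock 9.95 tcp reader -7.8 -6.4 30.3 yaw 14.2 tilt 7.0 F reader -2.5 -0.4 2.5
scene ztop 0.0463 reader-frame top face [68.8  1.4] [111.5 101.5] 10.2 x [10.3 69.6] y [-48.9  42.5]
```

View pics/s6.png

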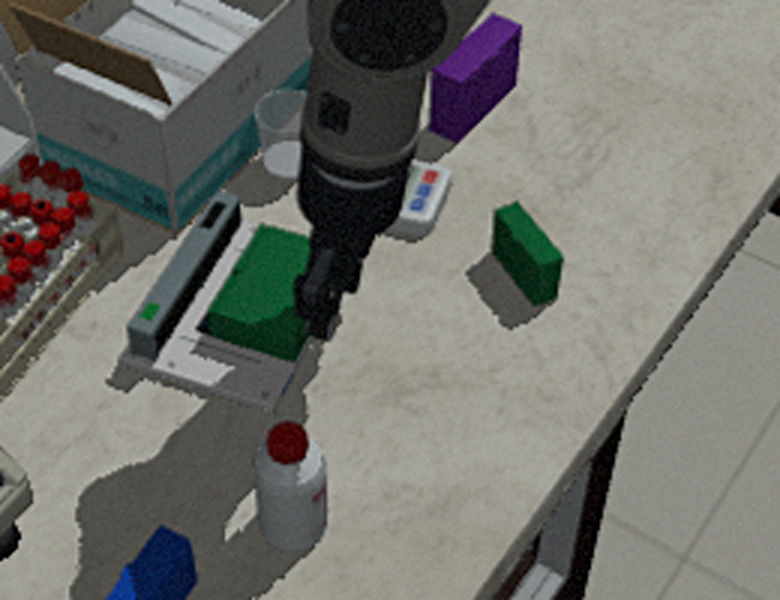

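The box is sliding square along the bed, with its left end at about (205,325) and about 25 mm to go. I'll continue.

Request:
send_rows([
  {"dx": 3,"dy": 0.7,"dz": 0,"rx": 0,"ry": 0,"rz": 0},
  {"dx": 6,"dy": 1.5,"dz": 0,"rx": 0,"ry": 0,"rz": 0},
  {"dx": 9,"dy": 2.2,"dz": 0,"rx": 0,"ry": 0,"rz": 0},
  {"dx": 12,"dy": 3,"dz": 0,"rx": 0,"ry": 0,"rz": 0},
  {"dx": 15,"dy": 3.7,"dz": 0,"rx": 0,"ry": 0,"rz": 0},
])

```text
clock: 10.42
tcp_pos: [0.5617, 0.1152, 0.0303]
orientation: [-3.098, -0.385, -0.19]
contact_force: [-1.6, 0.0, -0.1]
grip_width: 0.0452
gripper_force: 1.1
```

Request:
send_rows([
  {"dx": 1,"dy": 0.25,"dz": 0,"rx": 0,"ry": 0,"rz": 0},
  {"dx": 2,"dy": 0.5,"dz": 0,"rx": 0,"ry": 0,"rz": 0},
  {"dx": 3,"dy": 0.7,"dz": 0,"rx": 0,"ry": 0,"rz": 0},
])

```text
clock: 10.67
tcp_pos: [0.5642, 0.1158, 0.0303]
orientation: [-3.098, -0.385, -0.19]
contact_force: [-2.2, -0.2, 0.9]
grip_width: 0.045
gripper_force: 1.3
```

Request:
send_rows([
  {"dx": 1,"dy": 0.25,"dz": 0,"rx": 0,"ry": 0,"rz": 0},
  {"dx": 2,"dy": 0.5,"dz": 0,"rx": 0,"ry": 0,"rz": 0},
])

```text
clock: 10.83
tcp_pos: [0.5663, 0.1162, 0.0303]
orientation: [-3.098, -0.385, -0.19]
contact_force: [-2.6, -0.4, 0.4]
grip_width: 0.0451
gripper_force: 1.0
```

Request:
send_rows([
  {"dx": 1,"dy": 0.25,"dz": 0,"rx": 0,"ry": 0,"rz": 0},
  {"dx": 2,"dy": 0.5,"dz": 0,"rx": 0,"ry": 0,"rz": 0},
])

```text
clock: 11.0
tcp_pos: [0.5684, 0.1167, 0.0303]
orientation: [-3.098, -0.385, -0.19]
contact_force: [-2.4, -0.0, -0.4]
grip_width: 0.0452
gripper_force: 1.0
```

Request:
send_rows([
  {"dx": 0.5,"dy": 0.1,"dz": 0,"rx": 0,"ry": 0,"rz": 0},
  {"dx": 1,"dy": 0.25,"dz": 0,"rx": 0,"ry": 0,"rz": 0},
])

```text
clock: 11.17
tcp_pos: [0.5693, 0.117, 0.0303]
orientation: [-3.098, -0.384, -0.19]
contact_force: [-1.7, -0.9, 0.5]
grip_width: 0.0449
gripper_force: 1.1
```

Request:
send_rows([
  {"dx": 0.5,"dy": 0.1,"dz": 0,"rx": 0,"ry": 0,"rz": 0},
  {"dx": 1,"dy": 0.25,"dz": 0,"rx": 0,"ry": 0,"rz": 0},
])

```text
clock: 11.33
tcp_pos: [0.5703, 0.1172, 0.0303]
orientation: [-3.098, -0.385, -0.19]
contact_force: [-2.3, 0.2, -0.4]
grip_width: 0.045
gripper_force: 1.0
```

Request:
send_rows([
  {"dx": 0.5,"dy": 0.1,"dz": 0,"rx": 0,"ry": 0,"rz": 0},
  {"dx": 1,"dy": 0.25,"dz": 0,"rx": 0,"ry": 0,"rz": 0},
])

```text
clock: 11.5
tcp_pos: [0.5713, 0.1175, 0.0303]
orientation: [-3.098, -0.385, -0.19]
contact_force: [-1.7, -0.5, 0.6]
grip_width: 0.045
gripper_force: 1.0
```

Request:
send_rows([
  {"dx": 0.5,"dy": 0.1,"dz": 0,"rx": 0,"ry": 0,"rz": 0},
  {"dx": 1,"dy": 0.25,"dz": 0,"rx": 0,"ry": 0,"rz": 0},
])

```text
clock: 11.67
tcp_pos: [0.5723, 0.1177, 0.0303]
orientation: [-3.098, -0.385, -0.19]
contact_force: [-3.9, 0.7, 0.3]
grip_width: 0.0453
gripper_force: 1.7
```

Request:
send_rows([
  {"dx": 0.5,"dy": 0.1,"dz": 0,"rx": 0,"ry": 0,"rz": 0},
  {"dx": 1,"dy": 0.25,"dz": 0,"rx": 0,"ry": 0,"rz": 0},
])

```text
clock: 11.83
tcp_pos: [0.5724, 0.1178, 0.0302]
orientation: [-3.099, -0.385, -0.187]
contact_force: [-6.3, -1.3, 4.7]
grip_width: 0.0448
gripper_force: 3.5
```

Request:
send_rows([
  {"dx": 0.5,"dy": 0.1,"dz": 0,"rx": 0,"ry": 0,"rz": 0},
  {"dx": 1,"dy": 0.25,"dz": 0,"rx": 0,"ry": 0,"rz": 0},
])

```text
clock: 12.0
tcp_pos: [0.5725, 0.1178, 0.03]
orientation: [-3.1, -0.385, -0.185]
contact_force: [-9.7, -2.8, 7.1]
grip_width: 0.0449
gripper_force: 4.8
```

Request:
send_rows([
  {"dx": 0.5,"dy": 0.1,"dz": 0,"rx": 0,"ry": 0,"rz": 0},
  {"dx": 1,"dy": 0.25,"dz": 0,"rx": 0,"ry": 0,"rz": 0},
])

```text
clock: 12.17
tcp_pos: [0.5725, 0.1178, 0.0297]
orientation: [-3.1, -0.385, -0.182]
contact_force: [-12.3, -2.3, 8.2]
grip_width: 0.045
gripper_force: 5.9
```

The box is home against the fence, but the push also bears down by 8 N. I'll lift the command a little to straighten it.

Request:
send_rows([
  {"dx": 0,"dy": 0,"dz": 0.7,"rx": 0,"ry": 0,"rz": 0},
  {"dx": 0,"dy": 0,"dz": 0.7,"rx": 0,"ry": 0,"rz": 0},
])

```text
clock: 12.33
tcp_pos: [0.5725, 0.118, 0.03]
orientation: [-3.1, -0.385, -0.182]
contact_force: [-7.6, -0.5, 0.1]
grip_width: 0.045
gripper_force: 3.7
```

Request:
send_rows([
  {"dx": 0.7,"dy": 0.2,"dz": 0.1,"rx": 0,"ry": 0,"rz": 0},
  {"dx": 1.3,"dy": 0.3,"dz": 0.2,"rx": 0,"ry": 0,"rz": 0},
  {"dx": 1.3,"dy": 0.3,"dz": 0.2,"rx": 0,"ry": 0,"rz": 0},
])

```text
clock: 12.58
tcp_pos: [0.5726, 0.118, 0.0299]
orientation: [-3.101, -0.385, -0.178]
contact_force: [-11.7, -1.9, 4.2]
grip_width: 0.0447
gripper_force: 5.6
```

Request:
send_rows([
  {"dx": 0.4,"dy": 0.1,"dz": 0.2,"rx": 0,"ry": 0,"rz": 0},
  {"dx": 0.4,"dy": 0.1,"dz": 0.2,"rx": 0,"ry": 0,"rz": 0},
  {"dx": 0.4,"dy": 0.1,"dz": 0.2,"rx": 0,"ry": 0,"rz": 0},
])

```text
clock: 12.83
tcp_pos: [0.5727, 0.118, 0.0299]
orientation: [-3.101, -0.385, -0.177]
contact_force: [-11.8, -1.4, 3.8]
grip_width: 0.0452
gripper_force: 5.9
```

Request:
send_rows([
  {"dx": 0.3,"dy": 0.1,"dz": 0.1,"rx": 0,"ry": 0,"rz": 0},
  {"dx": 0.3,"dy": 0.1,"dz": 0.1,"rx": 0,"ry": 0,"rz": 0},
  {"dx": 0.3,"dy": 0.1,"dz": 0.1,"rx": 0,"ry": 0,"rz": 0},
  {"dx": 0.3,"dy": 0.1,"dz": 0.1,"rx": 0,"ry": 0,"rz": 0},
  {"dx": 0.3,"dy": 0.1,"dz": 0.1,"rx": 0,"ry": 0,"rz": 0},
])

```text
clock: 13.25
tcp_pos: [0.5727, 0.118, 0.0299]
orientation: [-3.101, -0.385, -0.177]
contact_force: [-12.7, -0.8, 2.8]
grip_width: 0.045
gripper_force: 6.2
```

Request:
send_rows([
  {"dx": 0,"dy": 0,"dz": 0,"rx": 0,"ry": 0,"rz": 0},
  {"dx": 0,"dy": 0,"dz": 0,"rx": 0,"ry": 0,"rz": 0},
  {"dx": 0,"dy": 0,"dz": 0,"rx": 0,"ry": 0,"rz": 0},
  {"dx": 0,"dy": 0,"dz": 0,"rx": 0,"ry": 0,"rz": 0},
  {"dx": 0,"dy": 0,"dz": 0,"rx": 0,"ry": 0,"rz": 0},
])

```text
clock: 13.67
tcp_pos: [0.5727, 0.118, 0.0298]
orientation: [-3.101, -0.385, -0.177]
contact_force: [-11.4, -1.8, 3.0]
grip_width: 0.0452
gripper_force: 6.2
```

Request:
send_rows([
  {"dx": 0,"dy": 0,"dz": 0,"rx": 0,"ry": 0,"rz": 0},
  {"dx": 0,"dy": 0,"dz": 0,"rx": 0,"ry": 0,"rz": 0},
  {"dx": 0,"dy": 0,"dz": 0,"rx": 0,"ry": 0,"rz": 0},
  {"dx": 0,"dy": 0,"dz": 0,"rx": 0,"ry": 0,"rz": 0},
  {"dx": 0,"dy": 0,"dz": 0,"rx": 0,"ry": 0,"rz": 0},
])

```text
clock: 14.08
tcp_pos: [0.5727, 0.118, 0.0299]
orientation: [-3.101, -0.385, -0.177]
contact_force: [-13.1, -2.1, 4.1]
grip_width: 0.0451
gripper_force: 6.2
```

```bash
python3 -c "
from h import *
tool()"
```

```text
clock 14.0833 tcp reader 19.2 -6.4 29.9 yaw 14.2 tilt 6.5 F reader -13.2 1.1 4.1
```

The press held steady at 12–13 N for over a second. I'll hold a moment longer, then back straight out, rise and check.

Request:
send_rows([
  {"dx": 0,"dy": 0,"dz": 0,"rx": 0,"ry": 0,"rz": 0},
  {"dx": 0,"dy": 0,"dz": 0,"rx": 0,"ry": 0,"rz": 0},
  {"dx": 0,"dy": 0,"dz": 0,"rx": 0,"ry": 0,"rz": 0},
])

```text
clock: 14.33
tcp_pos: [0.5727, 0.118, 0.0299]
orientation: [-3.101, -0.385, -0.177]
contact_force: [-11.8, -2.1, 3.1]
grip_width: 0.0451
gripper_force: 6.2
```

Request:
send_rows([
  {"dx": -3,"dy": -0.7,"dz": 0,"rx": 0,"ry": 0,"rz": 0},
  {"dx": -8,"dy": -2,"dz": 0,"rx": 0,"ry": 0,"rz": 0},
  {"dx": -18,"dy": -4.5,"dz": 0,"rx": 0,"ry": 0,"rz": 0},
  {"dx": -35,"dy": -9,"dz": 0,"rx": 0,"ry": 0,"rz": 0},
  {"dx": -55,"dy": -14,"dz": 5,"rx": 0,"ry": 0,"rz": 0},
])

```text
clock: 14.75
tcp_pos: [0.5226, 0.1052, 0.0365]
orientation: [-3.097, -0.384, -0.193]
contact_force: [0.5, 0.1, 0.6]
grip_width: 0.0449
gripper_force: 0.0
```

Request:
send_rows([
  {"dx": -10,"dy": -3,"dz": 30,"rx": 0,"ry": 0,"rz": 0},
  {"dx": -20,"dy": -5,"dz": 70,"rx": 0,"ry": 0,"rz": 0},
  {"dx": -30,"dy": -20,"dz": 105,"rx": 0,"ry": 0,"rz": 0},
  {"dx": -30,"dy": -50,"dz": 130,"rx": 0,"ry": 0,"rz": 0},
  {"dx": -30,"dy": -85,"dz": 150,"rx": 0,"ry": 0,"rz": 0},
])

```text
clock: 15.17
tcp_pos: [0.493, 0.0212, 0.1898]
orientation: [-3.097, -0.392, -0.199]
contact_force: [0.6, 1.0, 0.2]
grip_width: 0.0448
gripper_force: 0.0
```

Request:
send_rows([
  {"dx": 0,"dy": -40,"dz": 0,"rx": 0,"ry": 0,"rz": 0},
  {"dx": 0,"dy": -80,"dz": 0,"rx": 0,"ry": 0,"rz": 0},
  {"dx": 0,"dy": -120,"dz": 0,"rx": 0,"ry": 0,"rz": 0},
  {"dx": 0,"dy": -150,"dz": 0,"rx": 0,"ry": 0,"rz": 0},
  {"dx": 0,"dy": -150,"dz": 0,"rx": 0,"ry": 0,"rz": 0},
])

```text
clock: 15.58
tcp_pos: [0.4918, -0.1378, 0.187]
orientation: [-3.104, -0.37, -0.193]
contact_force: [0.2, -0.4, -0.3]
grip_width: 0.0456
gripper_force: 0.0
```

```bash
python3 -c "
from h import *
tool();green('scene');green('top')
f=r.grab_frame('top');cv2.imwrite('pics/t9.png',cv2.resize(f['frame'][150:290,170:350],None,fx=4.2,fy=4.2,interpolation=cv2.INTER_CUBIC))"
```

```text
clock 15.5833 tcp reader -121.4 -234.8 187.0 yaw 13.6 tilt 7.1 F reader 0.1 -0.4 -0.3
scene ztop 0.0461 reader-frame top face [72.2  6.2] [119.6  83.4] 88.7 x [32.  96.9] y [-49.5  41.9]
top ztop 0.0442 reader-frame top face [66.5  7.7] [128.2  77.9] 81.2 x [31.3 96.4] y [-52.1  38.3]
```

View pics/t9.png

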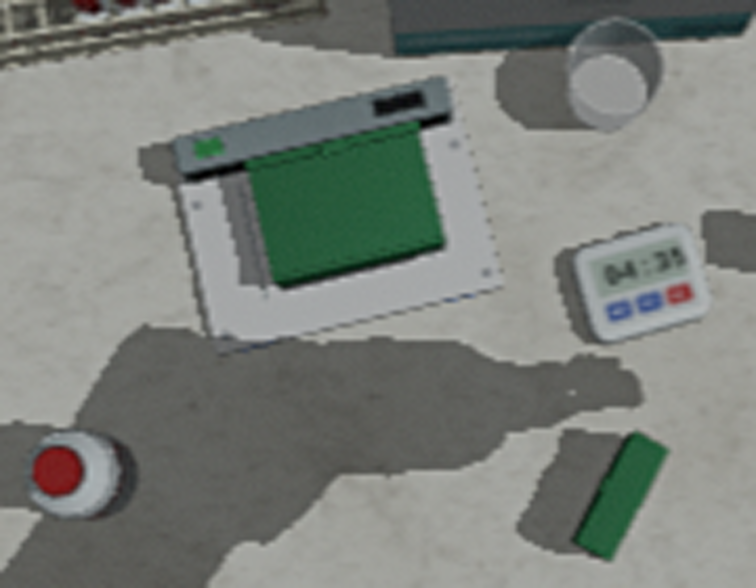

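The box lies flush and square against the fence, at about (345,205). The bottle (75,475), timer (640,285) and cup (612,80) have not moved, and the robot is clear.

```bash
python3 -c "
from bench import r
print(r.hand_in())"
```

```text
the job is handed in; nothing more can be done
None
```

The slide box was slid to the reader's edge, tipped onto the bed, pushed flush against the fence, pressed at about 12 N for over a second and left there. The job is handed in; no verdict came back.

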